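Tip the returned bottle into the slatted crate with the joystick

TASK

On the packing bench, sort the bottle lying on the tilting tray into the wooden slatted crate: push the console's joystick over to the side on which the crate stands and hold it there until the bottle has rolled into the crate, then let the stick spring back to the middle. Work the tray only by the joystick: do not touch the sorter or the bottle yourself, and leave the other goods on the bench where they are.

Things in the scene. Friction and masses are not known exactly. Their poses are not given: they have to be found in the camera images.
- console: Grey joystick console fixed to the bench, 110 mm deep, 120 mm wide and 40 mm high, with a low black palm rest (50 mm deep, 22 mm high) along its front edge. Origin: centre of the underside of the main block (palm rest not counted), straight below the stick's pivot. Its x axis points away from the palm rest, its y axis to the console's left as the operator sees it, z up. It stands turned by up to 0.4 rad about the vertical.
- stick_grip (a point): Centre of the joystick's black cylindrical grip (32 mm in diameter, 42 mm tall, upright when centred), 100 mm above the stick's pivot along the stick. The pivot is 45 mm above the bench on the console's z axis, so at rest this point is 145 mm above the bench and the grip spans heights of 123 to 165 mm. Below the grip is a 12 mm steel shaft. This point's axes are the stick's own: z along the stick.
- stick_side (a joint): Sideways tilt of the joystick, rad: 0 centred, positive to the console's +y (left), negative to -y, stops at +-0.42. Spring-centred, 2 N m per rad (7 to 9 N at the grip for 0.35 rad). The tray follows at 1.3 times this tilt with a lag of about 0.9 s, so a flick is not enough: held at 0.3 to 0.4 rad the bottle rolls off after about 1.5 s; 0.15 rad or less may leave it on the tray.
- stick_fore (a joint): Fore-and-aft tilt of the joystick, rad: 0 centred, positive away from the palm rest (console's +x), stops at -0.42 and 0.42, the same spring. It drives nothing.
- sorter: Tilting-tray sorter fixed on the bench beyond the console: a steel frame 236 x 150 mm carrying an aluminium tray 180 mm long (along x) and 200 mm wide (along y), whose middle is 170 mm above the bench. Origin: centre of the frame's underside; x along the tray's tilting axis, roughly away from the robot, y to the left seen from the robot, z up. Turned by up to 0.12 rad. The tray is part of this body.
- tray (a joint): Tilt of the tray, rad: 0 level, positive tips it down to the sorter's +y side, negative to -y. Stick to the console's left (+y) tips to the sorter's left (+y), and right likewise. A shallow valley (each half slopes 0.22 rad to the middle): the bottle rolls off only when tipped further than that.
- bottle: White cosmetics bottle lying in the valley of the tray, 150 mm long, 52 mm in diameter, with a 35 mm long grey cap; about 0.22 kg. Origin on its axis at mid length, x along its axis towards the cap.
- crate: The target: wooden crate with slatted sides, 220 mm long, 190 mm wide, 100 mm high, walls 8 mm, open on top, fixed on the bench next to the tray, on the sorter's left or right. Origin: centre of its underside, z up.
- carton: Open cardboard box with plain walls and one open flap, 90 mm long, sticking out from its far edge, box 220 x 190 x 100 mm, fixed on the other side of the tray: the wrong place. Origin: centre of its underside.
- pump_bottle: Bystander: amber upright bottle, 60 mm in diameter, 150 mm high. Origin: centre of its underside.
- slim_carton: Bystander: upright pale carton 60 x 60 x 140 mm. Origin: centre of its underside.
- cream_jar: Bystander: white jar 68 mm in diameter, 60 mm high. Origin: centre of its underside.

How it is judged:
By the outcome, as a careful person would: the job done as asked, in the order asked, and still so for the second after the job is handed in, with the robot touching nothing.
It also fails if it takes over 35 s, if anything falls off the work surface, if the arm or the gripper's body presses on something with over 40 N, if the wrist force passes 120 N, or if a joint passes its speed limit or range.

ROBOT

A 7-joint arm with a two-finger parallel gripper is mounted at the origin on the work surface. World frame = base frame: x ahead of the robot, y to its left, z up, the work surface at z = 0. Lengths are in m, angles in rad, forces in N, time in s.
With the tool pointing down it reaches from about 0.4 to 0.925 m from the base axis. Payload 4.1 kg.
Tool frame: the origin (TCP) lies midway between the tips of the shut fingers; the grasp point (between the pads) lies 19 mm behind it; z points along the fingers, x is the direction in which the jaws open and shut, and the axes are right-handed (so a half turn about z gives the same grasp; the last joint's range is limited). The gripper opens to 85 mm and grips with 20 to 120 N. Pads are 22 mm wide; open, the fingers measure 114 mm over their backs; the gripper's body (76 mm by 85 mm) begins 54 mm behind the grasp point. The pads swing forward as they close: fully open they stand 13 mm farther back than shut.
Start: joints at [-1.256, 0.398, 0.045, 1.537, -0.019, 1.207, -0.051], TCP at [0.261, 0.595, 0.231] pointing down, gripper open.
Joint ranges: [-2.82, 2.82], [-0.49, 2.23], [-1.37, 1.46], [0, 2.46], [-1.36, 4.5], [0.23, 2], [-2.94, 2.94]. Speed limits (rad/s): [2.57, 2.57, 3.14, 3.14, 3.14, 3.14, 3.14].

INTERFACE

Orientations are given as [roll, pitch, yaw] about the fixed x, y, z axes, in that order (R = Rz(yaw) Ry(pitch) Rx(roll)).
In Python, from station import env gives the robot as it stands. Calls block until the motion is done:
- env.move_to(position, orientation): joint-space move of the TCP to a pose.
- env.move_l(position, orientation=None, feed=0.15, force_limit=None): straight line of the TCP; orientation=None keeps the orientation; feed is the mean speed in m/s. With force_limit (N) it stops when the force on the tool has changed by that much, and returns True; else False.
- env.goto_joints(angles): joint-space move.
- env.release() and env.close(newtons=None): open the fingers fully, or close them until they stop; newtons is the grip in N (None keeps the last).
- env.dwell(seconds).
- env.ik(position, orientation): joint angles nearest the present ones, or None.
- env.get_state(): the state.
- env.read_camera(name): name is "side" or "top"; returns a dict with "img" (420x560x3 uint8, red, green, blue), "fov_y" (degrees; the focal length in pixels is half the picture's height over the tangent of half this angle, whatever the lens; pixels are square), "cx", "cy" (the principal point, pixels), "dist" ([k1, k2, p1, p2, k3] as OpenCV has them; the pictures are not rectified), "rvec" (rotation vector, rad) and "tvec" (3), from world to camera coordinates, as OpenCV has them. Camera axes: x right, y down, z forward; pixel columns grow to the right and rows downward; lengths in m; the calibration is good to about 2 mm. A picture is of the moment at which its call begins. There is no depth.
A pose or a line that the arm cannot do raises env.Unreachable and nothing moves.
- env.sign_off(): hands the job in, once; it reports no verdict.
Trained networks look in a picture, given as the dict that the camera call returned (one of the last four; its "shot" number tells which), for a name from the list of things; names that differ only in an ending like _2 or _b are one class to them, and where a whole thing is asked for, a point or a joint stands for the part that bears it (a point fixed in the world has none). Each returns a list of dicts, best first, with "conf" (0 to 1); they miss things now and then, are a little off and sometimes report something else, mostly with a low value. They report only what shows in the picture. A call takes as long as a camera call.
- env.trace(picture, label): "region" (420x560 bool, what is visible of it) and "box" ([left, top, right, bottom] in pixels, round what is visible of it).
The state is a dict: "time_s": time; "q": joint angles; "joint_velocities": joint speeds; "effort": joint torques, N m; "tool_pos": TCP position; "tcp_rot": TCP orientation; "force": force on the tool from outside, world axes, zero at the start; "ft_torque": the same for the moment, N m; "finger_gap": opening from 0.0 (shut) to 1.0 (fully open).
Only numpy, scipy, OpenCV 4.12 (cv2) and the standard library are available. Lean on these libraries where they do the work, as an engineer would, in place of code of your own. Each camera call takes 0.05 s, during which the arm holds its last target.

## Working session

There is one attempt and no reset: what is moved stays moved. The work goes in short steps, each a Python script; the robot and the scene stay as the last script left them, time stands still between calls to the robot, and variables do not carry over. Pictures are saved under pics/ and viewed, and the job is handed in when it is done.

```bash
mkdir -p pics; ls
cat > h.py <<'E'
from station import env
import numpy as np, cv2
def cam(n): 
    return env.read_camera(n)
def K(c):
    f=210/np.tan(np.radians(c["fov_y"])/2)
    return np.array([[f,0,c["cx"]],[0,f,c["cy"]],[0,0,1.]])
def proj(c,P):
    return cv2.projectPoints(np.array(P,float).reshape(-1,3),np.array(c["rvec"],float),np.array(c["tvec"],float),K(c),np.array(c["dist"],float))[0].reshape(-1,2)
def ray(c,uv):
    n=cv2.undistortPoints(np.array(uv,float).reshape(-1,1,2),K(c),np.array(c["dist"],float)).reshape(-1,2)
    R=cv2.Rodrigues(np.array(c["rvec"],float))[0]
    o=-R.T@np.array(c["tvec"],float).ravel()
    d=np.c_[n,np.ones(len(n))]@R
    return o,d
def onz(c,uv,z):
    o,d=ray(c,uv); return o+d*((z-o[2])/d[:,2])[:,None]
def save(c,name,img=None):
    cv2.imwrite("pics/"+name,cv2.cvtColor(c["img"] if img is None else img,cv2.COLOR_RGB2BGR))
E
python3 - <<'E'
from h import *
for n in("top","side"):
    c=cam(n); save(c,n+"0.png")
    o,_=ray(c,[[280,210]]);print(n,"cam at",o.round(3))
    for l in("stick_grip","console","crate","carton","sorter","bottle"):
        for r in env.trace(c,l)[:2]:
            m=r["region"]; v,u=np.nonzero(m)
            z={"stick_grip":.145,"console":.04,"crate":.1,"carton":.1,"sorter":.17,"bottle":.2}[l]
            print(l,round(r["conf"],2),r["box"],u.mean().round(1),v.mean().round(1),m.sum(),onz(c,[[u.mean(),v.mean()]],z).round(3))
print(env.get_state()["time_s"])
E
```

```text
pics
top cam at [0.447 0.01  1.47 ]
stick_grip 0.42 [326.0, 238.7, 339.9, 250.0] 333.7 242.4 89 [[ 0.438 -0.121  0.145]]
console 0.71 [310.9, 224.1, 350.6, 276.5] 330.8 249.9 1670 [[ 0.413 -0.121  0.04 ]]
crate 0.93 [211.2, 132.2, 274.8, 206.0] 242.0 166.6 4319 [[0.686 0.157 0.1  ]]
crate 0.47 [328.8, 240.6, 339.8, 247.1] 333.6 242.9 110 [[ 0.436 -0.125  0.1  ]]
carton 0.59 [336.6, 110.6, 396.4, 203.0] 366.8 158.4 5245 [[ 0.702 -0.241  0.1  ]]
carton 0.18 [328.8, 239.3, 342.0, 244.8] 333.7 242.6 69 [[ 0.437 -0.126  0.1  ]]
sorter 0.56 [271.9, 120.3, 338.7, 210.9] 305.0 164.5 4074 [[ 0.675 -0.04   0.17 ]]
bottle 0.72 [295.2, 135.4, 316.3, 190.8] 306.0 162.3 806 [[ 0.676 -0.042  0.2  ]]
side cam at [ 0.243 -0.885  0.889]
stick_grip 0.48 [242.1, 241.4, 251.2, 273.4] 247.1 253.8 270 [[ 0.435 -0.137  0.145]]
stick_grip 0.17 [247.9, 342.5, 286.2, 409.1] 265.7 374.6 2083 [[ 0.375 -0.474  0.145]]
console 0.66 [204.6, 242.3, 273.7, 314.4] 241.0 283.1 2589 [[ 0.414 -0.136  0.04 ]]
console 0.38 [276.1, 171.6, 365.3, 273.0] 316.3 222.3 4829 [[0.714 0.039 0.04 ]]
crate 0.92 [257.4, 166.3, 327.0, 233.6] 281.1 193.6 1673 [[0.63  0.145 0.1  ]]
carton 0.68 [294.6, 241.7, 423.0, 334.1] 351.6 284.3 7858 [[ 0.667 -0.283  0.1  ]]
sorter 0.92 [276.2, 172.1, 365.4, 273.0] 316.6 222.5 4658 [[ 0.642 -0.104  0.17 ]]
sorter 0.2 [241.9, 242.7, 253.6, 276.4] 247.0 254.2 279 [[ 0.428 -0.163  0.17 ]]
bottle 0.72 [294.1, 187.6, 348.4, 209.5] 318.2 199.2 855 [[ 0.671 -0.043  0.2  ]]
0.7
```

Run:
```python
import cv2
a=cv2.imread("pics/top0.png");b=cv2.imread("pics/side0.png")
cv2.imwrite("pics/top0z.png",cv2.resize(a[100:300,180:440],(780,600),interpolation=cv2.INTER_CUBIC))
cv2.imwrite("pics/side0z.png",cv2.resize(b[150:420,160:510],(778,600),interpolation=cv2.INTER_CUBIC))
```

```text
(no output)
```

View pics/top0z.png

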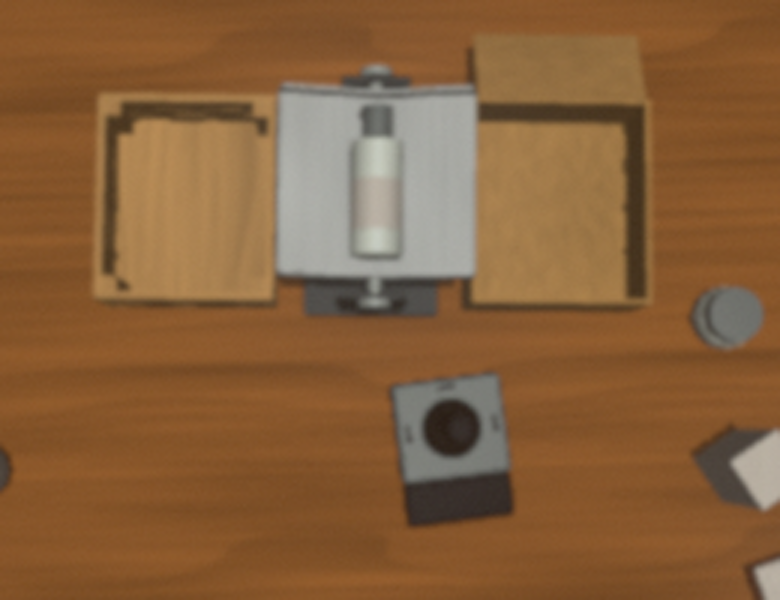

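View pics/side0z.png

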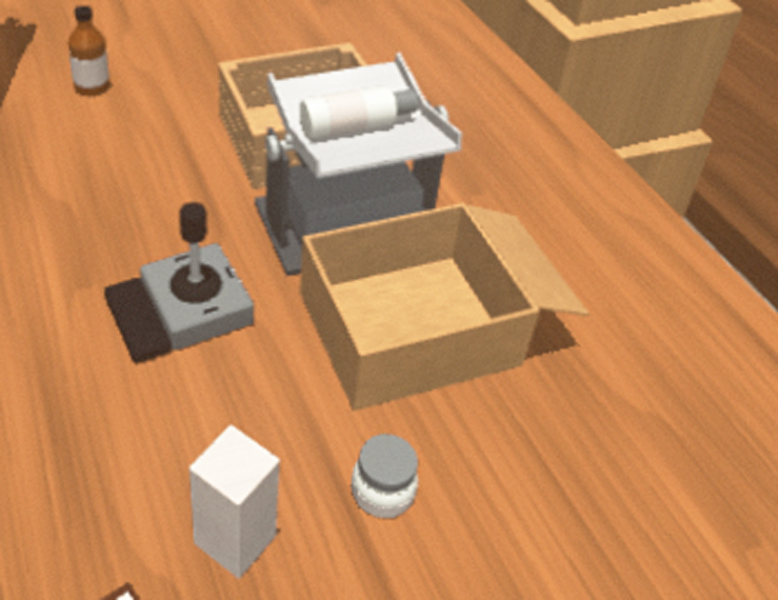

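View pics/top0.png

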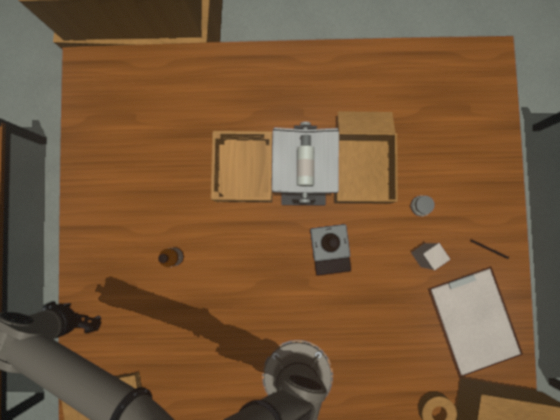

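The crate, with its slatted rim, is left of the tray at top (242,167). The carton with the open flap is on the right at (366,158). The console is at about (331,250), turned slightly to the left, so I push the stick to console +y. Next I fit the console pose.

```bash
cat > fit.py <<'E'
from h import *
from scipy.optimize import least_squares
c=cam("top"); s=cam("side")
def tocorn(c,label):
    r=env.trace(c,label)[0]; return r
# silhouette IoU fit of console boxes+stick in both views
def pts(x,y,a):
    def box(x0,x1,y0,y1,z0,z1): return np.array([[i,j,k] for i in(x0,x1) for j in(y0,y1) for k in(z0,z1)])
    A=box(-.055,.055,-.06,.06,0,.04);B=box(-.105,-.055,-.06,.06,0,.022)
    t=np.linspace(0,2*np.pi,24)
    G=np.vstack([np.c_[.016*np.cos(t),.016*np.sin(t),0*t+z] for z in(.123,.165)])
    S=np.vstack([np.c_[.006*np.cos(t),.006*np.sin(t),0*t+z] for z in(.045,.123)])
    R=np.array([[np.cos(a),-np.sin(a),0],[np.sin(a),np.cos(a),0],[0,0,1]])
    return [P@R.T+[x,y,0] for P in(A,B,G,S)]
U=4
def mask(c,p):
    m=np.zeros((420*U,560*U),np.uint8)
    for P in pts(*p):
        h=cv2.convexHull(np.round((proj(c,P)+.5)*U).astype(np.int32)); cv2.fillConvexPoly(m,h,1)
    return m>0
def show(c,p,f,crop):
    x0,y0,x1,y1=crop;k=5
    im=cv2.resize(c["img"][y0:y1,x0:x1],None,fx=k,fy=k,interpolation=cv2.INTER_CUBIC)
    for P in pts(*p):
        h=cv2.convexHull(((proj(c,P)+.5-[x0,y0])*k).astype(np.int32)); cv2.polylines(im,[h],True,(255,0,0),1)
    save(c,f,im)
if __name__=="__main__":
    # corners read in the zoomed top view (3x, offset 180,100)
    z=np.array([[392,385],[498,373],[509,472],[403,484]])/3.+[180,100]-.33
    W=onz(c,z,.04); print(W.round(4))
    ctr=W.mean(0); print(ctr)
    a0=np.arctan2(*( (W[0]+W[1]-W[2]-W[3])[[1,0]]));a1=np.arctan2(-(W[0]-W[1])[0],(W[0]-W[1])[1]);print(a0,a1)
    M=[]
    for q in(c,s):
        m=np.zeros((420,560),bool)
        m|=env.trace(q,"console")[0]["region"]; M.append(cv2.resize(m.astype(np.uint8),None,fx=U,fy=U,interpolation=cv2.INTER_NEAREST)>0)
    from scipy.optimize import minimize
    def cost(p):
        k=0
        for q,m in zip((c,s),M):
            n=mask(q,p); k-= (n&m).sum()/(n|m).sum()
        return k
    r=minimize(cost,[ctr[0],ctr[1],(a0+a1)/2],method="Nelder-Mead",options=dict(initial_simplex=[[ctr[0],ctr[1],.1],[ctr[0]+.01,ctr[1],.1],[ctr[0],ctr[1]+.01,.1],[ctr[0],ctr[1],.2]]))
    print(r.x,r.fun); np.save("p.npy",r.x)
    show(c,r.x,"fit_top.png",(290,200,380,290)); show(s,r.x,"fit_side.png",(190,220,300,330))
    p=r.x
    for yaw in(np.pi/2,-np.pi/2):
        for th in(0,.36):
            print(yaw,th)
E
python3 fit.py
```

```text
[[ 0.4865 -0.0565  0.04  ]
 [ 0.4964 -0.1732  0.04  ]
 [ 0.3881 -0.1812  0.04  ]
 [ 0.3784 -0.0652  0.04  ]]
[ 0.43733549 -0.11903744  0.04      ]
0.0774321378229538 0.08492594581193706
[ 0.43853373 -0.1199672   0.07894895] -1.870020408806595
1.5707963267948966 0
1.5707963267948966 0.36
-1.5707963267948966 0
-1.5707963267948966 0.36
```

View pics/fit_top.png

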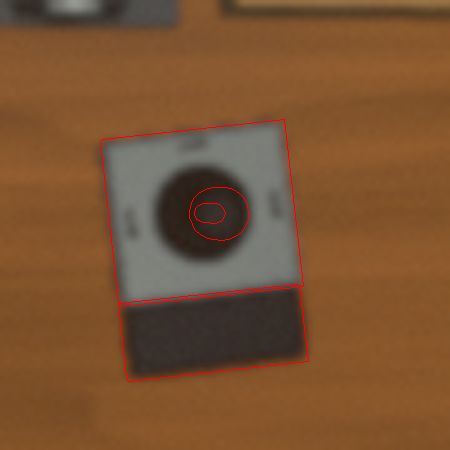

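View pics/fit_side.png

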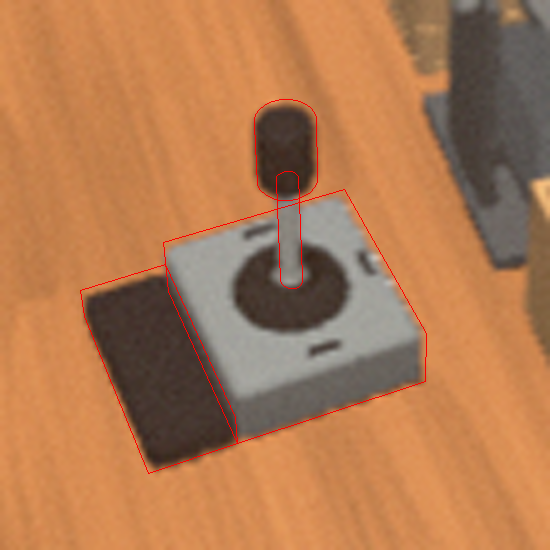

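```bash
cat > m.py <<'E'
from h import *
from scipy.spatial.transform import Rotation as Ro
x,y,a=np.load("p.npy")
def pose(th,off=0,h=.060,flip=0):
    """tool in stick frame: lateral off, height h above pivot; stick tilted th to console +y"""
    R=Ro.from_euler("z",a)*Ro.from_euler("x",-th)
    P=np.array([x,y,.045])+R.apply([0,off,h])
    T=R*Ro.from_euler("z",[np.pi/2,-np.pi/2][flip])*Ro.from_euler("x",np.pi)
    return P.tolist(),T.as_euler("xyz").tolist()
E
python3 - <<'E'
from m import *
st=env.get_state();print(st["tool_pos"],st["tcp_rot"],st["time_s"])
for f in(0,1):
    for th,o,h in((0,0,.255),(0,0,.06),(.36,.0265,.06)):
        q=env.ik(*pose(th,o,h,f)); print(f,th,None if q is None else np.round(q,2))
E
```

```text
[0.26133533 0.59518589 0.23138339] [ 3.14158220e+00 -1.56921989e-04  1.15711994e+00] 0.9
0 0 [-0.79 -0.05  0.95  1.9   0.04  1.27  1.79]
0 0 [-0.51  0.27  0.79  2.14 -0.26  0.83  2.09]
0 0.36 [-0.58  0.23  0.43  2.22  0.38  0.78  1.2 ]
1 0 [-0.95 -0.07  1.09  1.9   0.06  1.28 -1.37]
1 0 [-0.65  0.33  0.98  2.14 -0.37  0.85 -0.95]
1 0.36 [-0.85  0.28  0.74  2.22  0.25  0.74 -1.81]
```

The fit overlays the console and grip well in both views: console about (0.4385, -0.120), yaw 0.079. I retract the arm, swing it round to hover above the stick, and check.

Run:
```python
from m import *
st=env.get_state()
env.move_l([0.19,0.42,0.33],feed=.3)
q=list(env.get_state()["q"]);print(np.round(q,2))
b=np.arctan2(.42,.19)-np.arctan2(y,x)
q[0]+=b  # sense to be checked against picture/TCP
import copy
q2=list(q)
q2[0]=env.get_state()["q"][0]+0.1
env.goto_joints(q2); t=env.get_state(); print("after +0.1:",np.round(t["tool_pos"],3))
sgn=-1 if np.arctan2(t["tool_pos"][1],t["tool_pos"][0])<np.arctan2(.42,.19) else 1
q2[0]+= (-sgn*b)-0.1 if sgn==1 else b-0.1
env.goto_joints(q2); t=env.get_state(); print(np.round(t["tool_pos"],3),np.round(t["q"],2),t["time_s"])
for f in(0,1):
    for th,o,h in((0,0,.2),(0,0,.06),(.36,.0265,.06),(.4,.0265,.06)):
        k=env.ik(*pose(th,o,h,f)); print(f,th,None if k is None else np.round(k,2))
```

```text
[-1.27 -0.01  0.03  1.82  0.    1.33 -0.08]
after +0.1: [0.233 0.399 0.328]
[ 0.446 -0.12   0.33 ] [ 0.14 -0.01  0.03  1.82 -0.    1.33 -0.08] 4.0833
0 0 [ 0.14  0.03  0.03  1.96 -0.    1.15  1.82]
0 0 [ 0.18  0.2  -0.    2.12  0.    0.82  1.82]
0 0.36 [-0.06  0.22 -0.15  2.2   0.53  0.85  1.05]
0 0.4 [-0.09  0.23 -0.17  2.21  0.58  0.87  0.98]
1 0 [ 0.14  0.03  0.03  1.96 -0.    1.15 -1.32]
1 0 [ 0.13  0.2   0.04  2.12 -0.01  0.82 -1.31]
1 0.36 [-0.    0.22 -0.22  2.2   0.55  0.86 -2.1 ]
1 0.4 [-0.01  0.24 -0.26  2.21  0.6   0.88 -2.18]
```

Run:
```python
from m import *
env.move_to(*pose(0,0,.2)); 
print(env.move_l(*pose(0,0,.06),feed=.12,force_limit=6))
t=env.get_state();print(np.round(t["tool_pos"],3),np.round(t["force"],2),t["time_s"])
c=cam("side");save(c,"down.png",cv2.resize(c["img"][190:330,150:330],None,fx=4,fy=4,interpolation=cv2.INTER_CUBIC))
```

```text
False
[ 0.439 -0.12   0.106] [-0.51  0.    0.04] 7.0667
```

View pics/down.png

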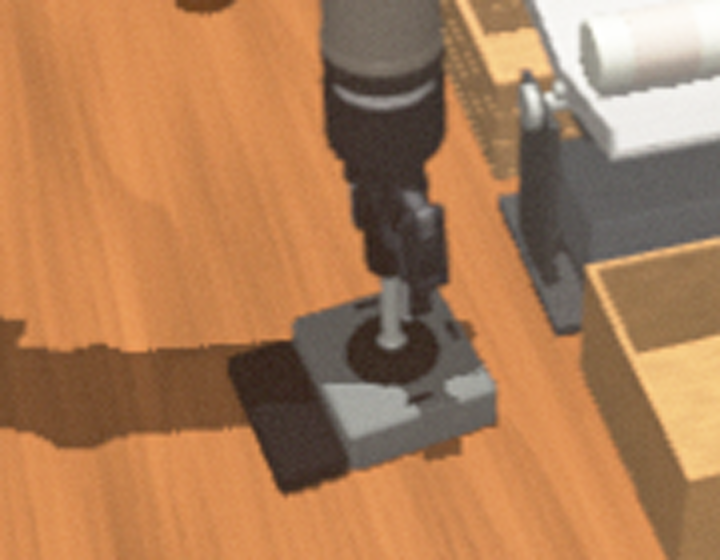

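The fingers straddle the grip and the stick is still upright, shaft at about (395,300) in the crop. Now I push left along the stick's arc, hold, and look.

Run:
```python
from m import *
env.move_l(*pose(0,.0265,.06),feed=.08)
print(np.round(env.get_state()["force"],2))
for th in(.12,.24,.36):
    env.move_l(*pose(th,.0265,.06),feed=.08)
    t=env.get_state();print(th,np.round(t["force"],2),t["time_s"])
env.dwell(1.0)
t=env.get_state();print(np.round(t["force"],2),np.round(t["tool_pos"],3),t["time_s"])
c=cam("side");save(c,"push.png",cv2.resize(c["img"][130:340,180:440],None,fx=2.8,fy=2.8,interpolation=cv2.INTER_CUBIC))
```

```text
[ 0.06 -0.93 -0.88]
0.12 [ 0.2  -2.48 -0.66] 7.9333
0.24 [-1.06 -4.5   1.18] 8.2667
0.36 [ 1.02 -5.33  3.95] 8.6
[ 0.35 -5.1   3.02] [ 0.435 -0.077  0.092] 9.6
```

View pics/push.png

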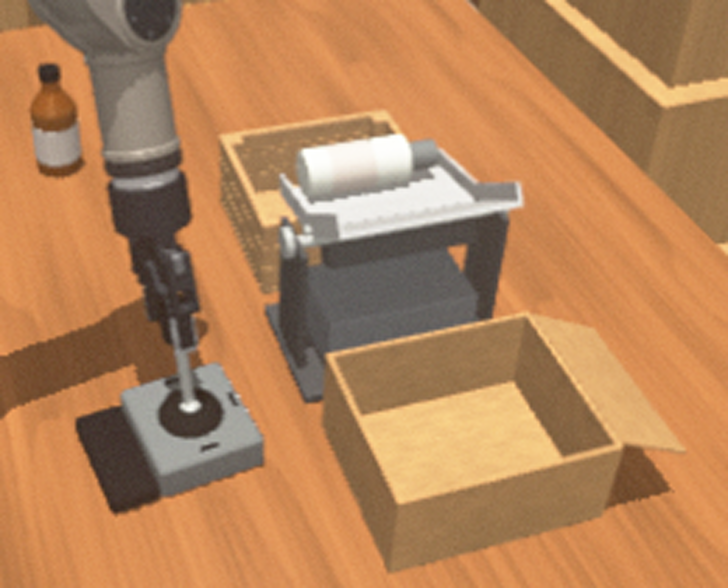

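The tray tips towards the crate and the bottle is starting to roll off at about (365,165). I keep holding.

Run:
```python
from m import *
env.dwell(1.6)
c=cam("top");s=cam("side")
for n,q in(("t",c),("s",s)):
    for r in env.trace(q,"bottle")[:2]: print(n,round(r["conf"],2),r["box"])
a=cv2.resize(c["img"][100:290,190:420],None,fx=1.7,fy=1.7);b=cv2.resize(s["img"][130:320,180:410],None,fx=1.7,fy=1.7)
save(c,"held.png",np.hstack([a,b]));print(env.get_state()["time_s"],np.round(env.get_state()["force"],1))
```

```text
t 0.69 [218.2, 145.1, 234.0, 192.3]
s 0.65 [268.1, 185.4, 309.8, 202.4]
11.45 [ 0.3 -6.1  2.8]
```

View pics/held.png

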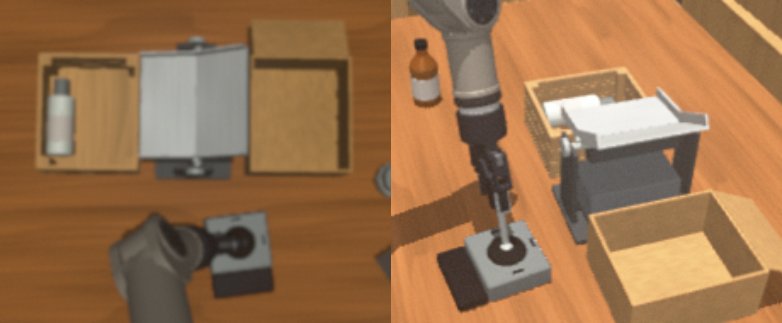

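The bottle lies in the crate, at top image (226,169) and crop (60,118). I bring the stick back gently, then lift clear.

Run:
```python
from m import *
for th in(.24,.12,0): env.move_l(*pose(th,.0265,.06),feed=.08)
env.move_l(*pose(0,0,.06),feed=.08)
print(np.round(env.get_state()["force"],2))
env.move_l(*pose(0,0,.22),feed=.12)
t=env.get_state();q=list(t["q"]);print(t["time_s"],np.round(t["tool_pos"],3),np.round(t["force"],2))
env.dwell(1.0)
c=cam("top");s=cam("side")
for n,k in(("t",c),("s",s)):
    for r in env.trace(k,"bottle")[:1]: print(n,round(r["conf"],2),r["box"])
a=cv2.resize(c["img"][100:290,190:420],None,fx=1.7,fy=1.7);b=cv2.resize(s["img"][130:320,180:410],None,fx=1.7,fy=1.7)
save(c,"end.png",np.hstack([a,b]));print(env.get_state()["time_s"])
save(s,"endside.png")
```

```text
[ 0.1  -0.08  0.49]
14.4083 [ 0.438 -0.12   0.264] [-0.24  0.28 -0.34]
t 0.32 [272.2, 126.7, 340.1, 200.5]
s 0.76 [269.8, 188.6, 285.4, 202.3]
15.6083
```

View pics/end.png

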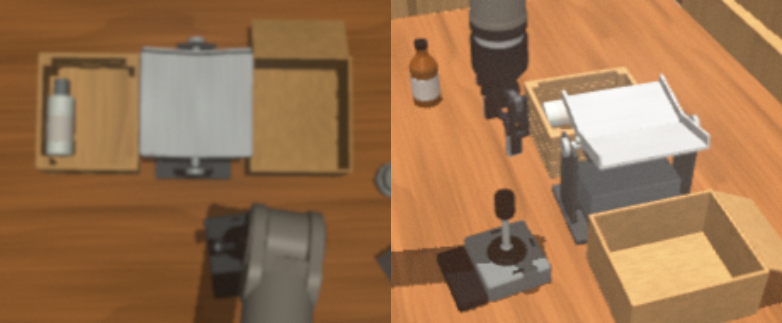

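View pics/endside.png

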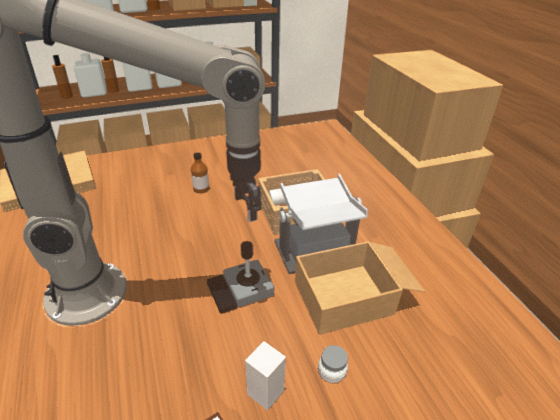

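The stick is upright, grip at about (247,250) in the side view. The tray is level, the bottle is in the crate, the arm is clear and the bystanders haven't moved, so I hand it in.

```bash
python3 -c "
from station import env
print(env.sign_off())"
```

```text
the job is handed in; nothing more can be done
None
```

The bottle is in the slatted crate, and I handed the job in at about 15.6 s of the 35 s allowed.

- **What I did:** I straddled the joystick grip with the open fingers and pushed it to the console's left, the side where the crate stands. I pushed to a commanded tilt of about 0.36 rad and held it for about 2.8 s. Then I eased the stick back to the middle and lifted clear. The force on the tool stayed around 6 to 7 N in the readings I took.
- **Last checks:** The pictures show the bottle lying in the crate, the tray level, the stick upright, and the gripper clear above the console. The other goods look to be where they were. I judged that by eye and did not measure it.
- **Check that disagreed:** In the final top view the network put "bottle" on the tray, with a low confidence of 0.32. The picture itself shows the tray empty and the bottle in the crate. The final side-view trace (0.76) and both traces made while holding the stick (0.69 top, 0.65 side) also put it in the crate.

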